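# Draw the radio deck out of its cabinet to the line and hold it

### The job

The radio cabinet on the bench has its top cover off. Swing its front door wide open, past square, then slide the aluminium deck out along its rails, without lifting it off them or pushing it against the door, until the line scribed across it is level with the front edge of the cabinet, so that the terminals underneath can be reached. The deck overbalances that far out, so keep hold of it, level and with its back end still resting on the rails, and finish while holding it there; leave the other things on the bench where they are.

Things in the scene. Friction and masses are not known exactly. Their poses are not given: they have to be found in the camera images.
- cabinet: grey sheet-steel radio cabinet, fixed, 270 mm deep (x), 224 mm wide (y), 165 mm high, top open. Origin: centre of its underside, on the bench; x points from its front to its back, y to its left (the hinge side), z up. Its open front is at x = -135 mm. Inside, two level steel angle rails run front to back along the side walls, tops 80 mm above the bench. Its place and yaw (within 0.18 rad) vary
- front_edge (a point): middle of the cabinet's front edge: x = -135 mm of the cabinet, midway between the front ends of the two rails (which are flush with that edge), 84 mm above the bench, level with the deck's top face. Same axes as the cabinet. The rails' upright legs guide the deck sideways with 3 mm play each side
- door (a joint): angle of the cabinet's door, rad: 0 shut, 1.57 square to the front, 1.95 its stop; starts at 0 to 0.3. A grey steel panel 8 mm thick, 224 mm wide, from 20 to 165 mm above the bench, on an upright hinge at the left front corner (cabinet's +y side); it swings out in front of the cabinet, clockwise seen from above. The stiff hinge (0.12 N m) stays where it is left
- door_hinge (a point): point on the door's upright hinge axis, on the door's outer face: x = -145 mm, y = +112 mm of the cabinet, 92 mm above the bench. Turns with the door
- door_handle (a point): grip point of the door's handle, 135 mm above the bench: an upright round steel bar 11 mm thick, from 90 to 160 mm above the bench, its axis 35 mm in front of the door's outer face and 185 mm from the hinge along the door; 8 mm stand-offs join it to the door 99 and 151 mm above the bench. Turns with the door: x square to it, pointing to its inside; y along it to the hinge
- deck: loose on the rails: aluminium plate 200 (x) by 192 (y) by 4 mm with radio parts, 0.65 to 1 kg. Origin: centre of its underside; x points to its back. Its front edge (x = -100 mm) starts 10 to 36 mm inside the cabinet's. Parts up to 44 mm high stand behind x = -30 mm; nearer the handle only terminal strips 14 mm high. Centre of mass 97 mm behind the front edge: it tips if let go at its line
- deck_line (a point): middle of the dark line, 4 mm wide, scribed and inked straight across the deck's top face, 130 mm behind its front edge (x = +30 mm of the deck, 4 mm above its underside)
- deck_handle (a point): middle of the deck's handle: an upright bow of 10 mm round steel bar standing on the plate behind its front edge (x = -88 mm of the deck): two legs 90 mm apart in y, joined by a level bar along y whose axis is 50 mm above the plate's underside, 130 mm above the bench
- spanner: bystander: flat steel open-ended spanner, 150 mm long, lying on the bench in front of the cabinet under the door's path, under 15 mm high. Origin at its middle on the bench
- screwdriver: bystander: screwdriver 200 mm long lying to the front right of the cabinet. Origin at its middle on the bench
- parts_tin: bystander: round open steel tin of small parts, 100 mm across and 30 mm high, right of the cabinet. Origin: centre of its underside
- tape_roll: bystander: roll of tape, 90 mm across and 24 mm high, lying flat right of the cabinet. Origin: centre of its underside
- flux_bottle: bystander: small green glass bottle, 38 mm across and 62 mm high, standing right of the cabinet's front. Origin: centre of its underside
- pliers: bystander: pliers about 165 mm long, 12 mm high, lying left of the cabinet. Origin at the pivot, on the bench
- multimeter: bystander: flat hand multimeter, 150 by 75 by 43 mm, lying to the front left of the cabinet, clear of the door's path. Origin: centre of its underside

How it is judged (in metres and radians):
On the way, in this order (a step that is already met when the one before it is completed fails the run):
1. the door is swung open to square or beyond (value of joint door above 1.57 rad), for 0.2 s.
2. the deck is drawn out until its line is at the cabinet's front edge, and held level (x of deck_line in the frame of front_edge between -0.005 and 0.005 m and angle between deck's own z axis and vertical below 0.05 rad and z of deck_line in the frame of front_edge between -0.006 and 0.006 m and contact force between the fingers and deck above 2 N), for 0.3 s.
At the end, for the whole second after the job is handed in: Door open to square or beyond (over 1.55 rad); the deck's line within 5 mm of the cabinet's front edge and within 6 mm of rail level; deck level within 0.05 rad, at rest, its back end bearing on the rails, not leaning on the door (under 0.5 N), held by the fingers with over 2 N (all of step 2 and value of joint door above 1.55 rad and contact force between deck and cabinet above 0.3 N and contact force between deck and door below 0.5 N and linear speed of deck below 0.01 m/s); the arm keeps its last pose, push and grip.
It fails at once if the deck tips by more than 0.12 rad (angle between deck's own z axis and vertical above 0.12 rad).
It fails at once if the deck is lifted more than 15 mm off its rails (z of deck_line in the frame of front_edge above 0.015 m).
It fails at once if the deck is pushed against the door with more than 4 N (contact force between deck and door above 4 N).
It fails at once if another thing on the bench is moved by more than 30 mm (distance of any of spanner, screwdriver, parts_tin, tape_roll, flux_bottle, pliers, multimeter from where it was at the start of the episode above 0.03 m).
It also fails if it takes over 51 s, if anything falls off the work surface, if the arm or the gripper's body presses on something with over 40 N, if the wrist force passes 120 N, or if a joint passes its speed limit or range.

### The arm

A 6-joint arm with a two-finger parallel gripper is mounted at the origin on the work surface. World frame = base frame: x ahead of the robot, y to its left, z up, the work surface at z = 0. Lengths are in mm, angles in rad, forces in N, time in s.
With the tool pointing down it reaches from about 225 to 725 mm from the base axis. Payload 3.1 kg.
Tool frame: the origin (TCP) lies midway between the tips of the shut fingers; the grasp point (between the pads) lies 19 mm behind it; z points along the fingers, y is the line along which they close (so a half turn about z gives the same grasp; the last joint's range is limited). The gripper opens to 85 mm and grips with 20 to 120 N. Pads are 22 mm wide; open, the fingers measure 114 mm over their backs; the gripper's body (76 mm by 85 mm) begins 54 mm behind the grasp point. The pads swing forward as they close: fully open they stand 13 mm farther back than shut.
Start: joints at [-1.409, 0.048, 0.099, 1.622, 0, 1.443], TCP at [150.009, -503.105, 231.312] pointing down, gripper open.
Joint ranges: [-2.91, 2.91], [-0.99, 1.94], [-1.21, 1.42], [-2.12, 2.29], [-1.49, 1.47], [-3.14, 3.14]. Speed limits (rad/s): [2.79, 2.79, 3.14, 3.14, 3.14, 3.14].

### API

Orientations are given as a rotation vector (axis times angle).
In Python, from workcell import manip gives the robot as it stands.
- The arm moves only by the tool drive_tool, never from a script. Its argument "deltas" is a list of rows, each a list of 7 numbers: the turn, a rotation vector about the tool's x, y, z in degrees, then the shift along the tool's x, y, z in mm, then the closure, from 0 (fully open) to 1 (shut). In form: [[wx, wy, wz, tx, ty, tz, jaw], ...]. A call has 1 to 5 rows; each row shifts and turns the commanded pose from where the row before left it, along the tool's axes as they then stand; what a row does not reach is not made up. A row lasts 1/8 s, in which the tool goes at most 62.5 mm and 10.7 degrees, less where a joint would pass 70% of its speed; a pose out of reach is approached as far as the arm can. A call with a gripper value outside its range is refused whole. The fingers move at their own pace and stop on an object; the grip force is fixed at half the most. Time passes only in rows, so rows that do not move let the fingers close. It gives the time, the measured TCP pose, the force, the opening and the grip force at its end, in the units of the state.
- manip.read_state(): the state, without advancing time (a new reading comes with each control period).
- manip.snapshot(name): name is "scene" or "top" or "wrist"; returns a dict with "frame" (400x640x3 uint8, blue, green, red), "depth" (400x640 float32, mm along the optical axis (not along the pixel's ray), 0 where there is no reading), "camera_matrix" (3x3 intrinsics, pixels), "R" (3x3) and "t" (3): a world point X has camera coordinates R X + t. Camera axes: x right, y down, z forward; pixel columns grow to the right and rows downward; lengths in mm; the calibration is good to about 2 mm. The wrist camera is an equidistant fisheye: a pixel r from the principal point sees the ray r / f radians off the axis. A picture is of the moment at which its call begins.
- manip.hand_in(): hands the job in; it is judged then, once.
The state is a dict: "t": time; "joint_pos": joint angles; "joint_velocities": joint speeds; "effort": joint torques, N m; "tcp_pos": TCP position; "orientation": TCP orientation; "ft_force": force on the tool from outside, world axes, zero at the start; "torque": the same for the moment, N m; "gripper_width": finger opening in mm; "grasp_force": force on a finger pad.
Only numpy, scipy, OpenCV 4.12 (cv2) and the standard library are available. Lean on these libraries where they do the work, as an engineer would, in place of code of your own. Each camera call takes 0.05 s, during which the arm holds its last target. There are 200 camera calls.

## Working session

There is one attempt and no reset: what is moved stays moved. The work goes in short steps, Python scripts to look and compute and a tool call to move; the robot and the scene stay as the last step left them, time stands still between calls to the robot, and variables do not carry over. Pictures are saved under pics/ and viewed, at most 10 in all, crops included, and the job is handed in when it is done.

Besides the shell and the picture viewer there is one more tool, called after "Request:" as name(argument=value, ...), one argument or row to a line, values as JSON. drive_tool: Moves the arm, as the interface text tells. Its arguments: {"type":"object","properties":{"deltas":{"type":"array"}},"required":["deltas"]}

```bash
mkdir -p pics; ls; cat > h.py <<'E'
import numpy as np, cv2
from workcell import manip
from scipy.spatial.transform import Rotation as Rn
def cloud(s):
    d=s["depth"]; K=s["camera_matrix"]; v,u=np.mgrid[:d.shape[0],:d.shape[1]]
    c=np.stack([(u-K[0,2])/K[0,0]*d,(v-K[1,2])/K[1,1]*d,d],-1)
    return (c-s["t"])@s["R"]   # R^T (c-t)
def ray(s,u,v,z):
    K=s["camera_matrix"]; r=np.array([(u-K[0,2])/K[0,0],(v-K[1,2])/K[1,1],1])@s["R"]
    o=-s["R"].T@s["t"]; return o+r*(z-o[2])/r[2]
E
python3 - <<'E'
from h import *
print(manip.read_state())
for n in("top","scene"):
    s=manip.snapshot(n); cv2.imwrite(f"pics/{n}0.png",s["frame"]); np.savez(f"{n}0.npz",**s); print(s["camera_matrix"],s["R"],s["t"])
E
```

```text
pics
{'t': 0.0, 'joint_pos': array([-1.40877042e+00,  4.87499447e-02,  9.75699509e-02,  1.62200989e+00,
        6.36192653e-06,  1.44298196e+00]), 'joint_velocities': array([-5.09013903e-04,  1.17741206e-04, -9.68927585e-04,  8.97145190e-05,
        4.98458866e-04, -1.00513317e-04]), 'effort': array([-1.06195002e-03, -3.38787210e+01,  3.20012605e+01,  2.04488070e-02,
       -4.11480805e-04, -9.93784361e-07]), 'tcp_pos': array([ 149.92567953, -502.48618496,  230.10361665]), 'orientation': array([-3.10629250e+00, -4.53342458e-01,  5.42777118e-05]), 'ft_force': array([-0.17109279, -0.35336538,  0.13287323]), 'torque': array([-0.00289647,  0.02765837,  0.03241413]), 'grasp_force': 0.0, 'gripper_width': 85.4373307454114}
[[365.17570878   0.         322.11783153]
 [  0.         365.17570878 192.3509428 ]
 [  0.           0.           1.        ]] [[-0.02027613 -0.99945203 -0.0261633 ]
 [-0.98934036  0.02383163 -0.14365832]
 [ 0.14420311  0.02297158 -0.98928144]] [ 123.83311216  616.65900889 1059.8481031 ]
[[379.68741746   0.         323.19015602]
 [  0.         379.68741746 201.49510908]
 [  0.           0.           1.        ]] [[ 0.60233953  0.79811637 -0.01404804]
 [ 0.4755724  -0.37293844 -0.79671062]
 [-0.64110684  0.47320945 -0.60419768]] [-454.40246819 -187.38305449 1368.16351143]
```

View pics/top0.png

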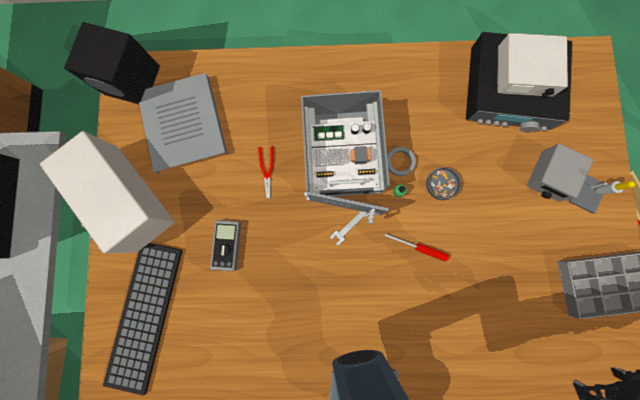

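View pics/scene0.png

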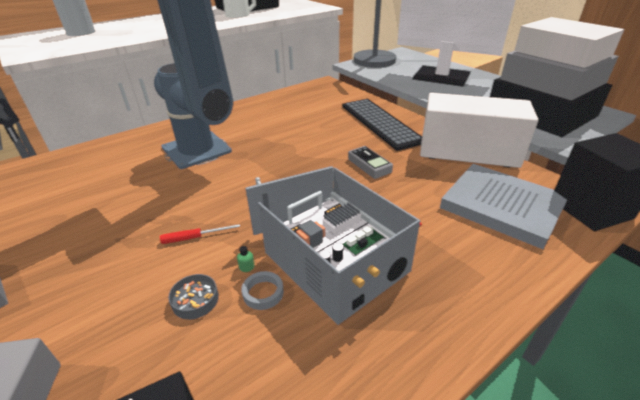

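The top view shows the cabinet at about cols 302–386, rows 92–195. The door is slightly ajar, running from (307,195) to (388,210), with the spanner under it at (355,225). The scene view shows the deck's bow handle at (305,205) and the door handle at (258,183).

```bash
python3 - <<'E'
from h import *
T=dict(np.load("top0.npz")); S=dict(np.load("scene0.npz"))
for n,s in(("top",T),("scene",S)):
    P=cloud(s); 
    m=(s["depth"]>0)&(P[...,2]>155)&(P[...,2]<175)&(P[...,0]>300)&(P[...,0]<800)&(abs(P[...,1])<250)
    q=P[m]; print(n,len(q),q.min(0),q.max(0))
    np.save(n+"q.npy",q)
    if len(q):
        print(cv2.minAreaRect(q[:,:2].astype(np.float32)))
# plot rim points on 1mm grid
im=np.full((600,600,3),255,np.uint8)
for n,c in(("top",(0,0,255)),("scene",(255,0,0))):
    q=np.load(n+"q.npy")
    for x,y,z in q: cv2.circle(im,(int(300-1.5*y),int(600-1.5*(x-350))),1,c,-1)
for i in range(0,600,75): cv2.putText(im,f"{350+(600-i)/1.5:.0f}",(0,i+5),0,.35,0); cv2.putText(im,f"{(300-i)/1.5:.0f}",(i,595),0,.35,0)
cr=cv2.resize(T["frame"][80:240,270:430],None,fx=3.5,fy=3.5,interpolation=cv2.INTER_CUBIC)
cv2.imwrite("pics/rim.png",im[:, :]); cv2.imwrite("pics/crop.png",cr)
E
```

```text
top 538 [519.44355711 -73.8712516  155.04362591] [799.84691755 157.00787761 170.17961937]
((659.9891357421875, 40.91044616699219), (282.95159912109375, 228.5548858642578), 0.830483078956604)
scene 1110 [520.20876521 -75.12377595 155.00146758] [799.76068628 157.57766671 168.12844171]
((660.90234375, 39.801902770996094), (285.66436767578125, 227.09280395507812), 2.0389842987060547)
```

View pics/rim.png

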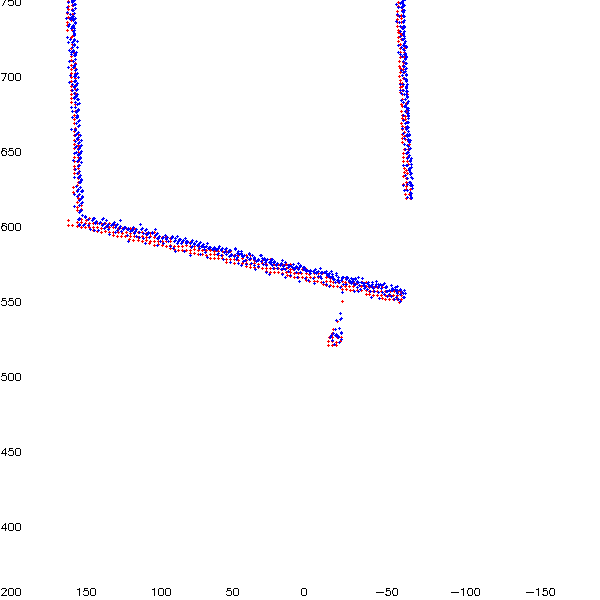

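View pics/crop.png

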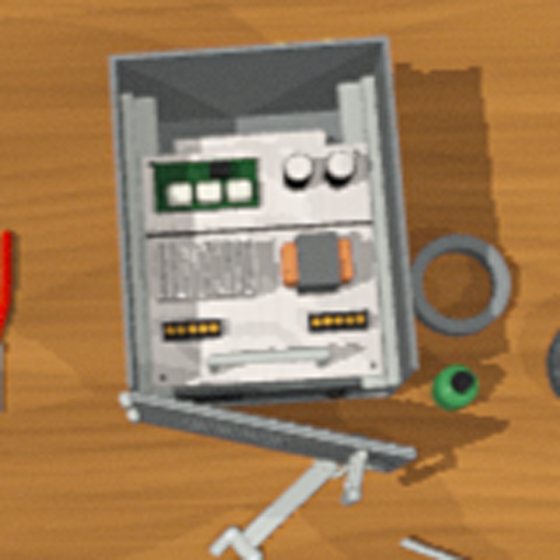

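The rim plot shows both side walls, the door line from about (605,150) to (553,-65), and the handle bar at about (525,-20). The crop shows the deck's line at crop row ~230 and the bow handle at crop (210–360, 355).

```bash
python3 - <<'E'
from h import *
T=dict(np.load("top0.npz")); S=dict(np.load("scene0.npz"))
for n,s in(("top",T),("scene",S)):
    P=cloud(s); ok=s["depth"]>0
    q=P[ok&(P[...,2]>157)&(P[...,2]<172)&(P[...,0]>480)&(P[...,0]<920)&(abs(P[...,1])<220)]
    L=q[(q[:,0]>630)&(q[:,0]<860)&(q[:,1]>110)]; R=q[(q[:,0]>630)&(q[:,0]<860)&(q[:,1]<-40)]
    fl=np.polyfit(L[:,0],L[:,1],1); fr=np.polyfit(R[:,0],R[:,1],1)
    th=np.arctan((fl[0]+fr[0])/2); c,si=np.cos(th),np.sin(th)
    u=q[:,:2]@np.array([[c,-si],[si,c]])  # cabinet-aligned coords (x',y')
    uL=L[:,:2]@np.array([[c,-si],[si,c]]);uR=R[:,:2]@np.array([[c,-si],[si,c]])
    rim=u[(u[:,1]<uR[:,1].mean()+15)&(abs(u[:,1]-uR[:,1].mean())<6)]
    xs=np.sort(rim[rim[:,0]>600][:,0])
    bx=u[(abs(u[:,1]-(uL[:,1].mean()+uR[:,1].mean())/2)<80)&(u[:,0]>750)]
    print(n,"z",L[:,2].mean(),R[:,2].mean(),"slopes",fl[0],fr[0],"yaw",th,"y'",uL[:,1].min(),uL[:,1].mean(),uR[:,1].mean(),uR[:,1].max(),"front",xs[:4],"back",xs[-4:],np.percentile(bx[:,0],[2,50,98]))
    D=q[(q[:,0]<604)&(q[:,0]>545)&(q[:,1]<140)&(q[:,1]>-70)&(q[:,0]>560+.23*q[:,1]-6)]
    f=np.polyfit(D[:,1],D[:,0],1); print("door slope",f,"ang",np.arctan(f[0])," rel",np.arctan(f[0])+th)
    H=q[(q[:,0]<536)]; print("doorhandle",len(H),np.median(H,0),H.min(0),H.max(0))
    w=P[ok&(P[...,2]>122)&(P[...,2]<142)&(P[...,0]>615)&(P[...,0]<680)&(P[...,1]>-20)&(P[...,1]<110)]
    if len(w): print("deckhandle",len(w),np.median(w,0),w.min(0),w.max(0),np.polyfit(w[:,1],w[:,0],1))
# deck line, top view
g=T["frame"].max(2).astype(float); pts=[]
for u in list(range(314,325))+list(range(352,374)):
    col=g[138:154,u]; k=col.argmin(); pts.append(ray(T,u,138+k,84)); 
pts=np.array(pts); f=np.polyfit(pts[:,1],pts[:,0],1); r=pts[:,0]-np.polyval(f,pts[:,1]); k=abs(r)<4
f=np.polyfit(pts[k,1],pts[k,0],1); print("line",f,k.sum(),len(k),"std",r[k].std())
# spanner, multimeter etc. rough
for nm,uv in dict(mm=(226,246),span=(352,225),span2=(340,238)).items(): print(nm,ray(T,*uv,10))
P=cloud(T); w=P[220:272,205:248].reshape(-1,3); w=w[w[:,2]>25]; print(w.min(0),w.max(0))
E
```

```text
top z 164.37834401298383 164.01750528681814 slopes 0.04104852492167073 0.04062543163298222 yaw 0.04081430024920716 y' 120.67094458582177 122.69229198519486 -96.66253184624267 -94.44159314896064 front [614.34720746 614.43642174 616.62076498 616.94169621] back [879.95925031 881.27948056 881.76943073 882.16920427] [879.16169076 880.96539335 884.88045328]
door slope [2.31812151e-01 5.67560988e+02] ang 0.2277888101114672  rel 0.26860311036067436
doorhandle 10 [522.07123359 -21.80417005 159.63470421] [519.44355711 -27.41279506 157.10072082] [527.45909808 -18.89968224 162.71483981]
deckhandle 123 [635.54511222  37.9899626  133.48313777] [629.68791203  -9.95473721 126.99629759] [642.47290264  85.59659495 138.86260443] [-3.49016627e-02  6.36882775e+02]
scene z 162.77430731977506 163.45175991758435 slopes 0.041996708786671826 0.04198034708272499 yaw 0.04196387823563661 y' 117.89565461797635 120.56467521332998 -99.32038547907594 -95.25323864843533 front [614.13818057 614.89243487 615.05611826 616.3675624 ] back [883.86118227 883.90861621 884.03712086 884.08263199] [879.14527866 882.80643006 884.38482618]
door slope [2.32377302e-01 5.69840524e+02] ang 0.22832507332458288  rel 0.2702889515602195
doorhandle 11 [525.2481578  -24.00879336 159.69156493] [520.20876521 -27.82210773 157.55624376] [527.74094282 -20.2627009  161.84422583]
deckhandle 169 [638.53840284  32.87717052 134.01405399] [632.01532187 -12.02884839 122.53872506] [643.34418734  84.76903209 137.92014061] [-3.09619271e-02  6.39125242e+02]
line [1.58294276e-01 7.55505905e+02] 10 33 std 2.0246761262094424
mm [464.48602688 410.85120239  10.        ]
span [520.64277454  20.92598268  10.        ]
span2 [481.65951843  58.9551556   10.        ]
[392.62081655  84.72288547  25.18496628] [ 543.74120329  450.3950764  1140.31613848]
```

Measured: yaw ≈ 0.041, front_edge ≈ (613,37), hinge ≈ (598,149), door at 0.27 rad and its handle at (523,-23). I'll move above the handle and turn the tool with it.

Request:
drive_tool(
  deltas=[
    [0,0,0,49.4,-35.2,0,0],
    [0,0,0,49.4,-35.2,0,0],
    [0,0,0,49.4,-35.2,0,0],
    [0,0,0,49.4,-35.2,0,0],
    [0,0,0,49.4,-35.2,0,0],
  ],
)

```text
t: 0.72
tcp_pos: [337.1, -262.1, 230.8]
orientation: [-3.109, -0.453, -0.0]
ft_force: [1.0, -1.1, 0.1]
gripper_width: 85.3
grasp_force: 0.0
```

Request:
drive_tool(
  deltas=[
    [0,0,0,49.4,-35.2,0,0],
    [0,0,0,49.4,-35.2,0,0],
    [0,0,0,49.4,-35.2,0,0],
    [0,0,0,49.4,-35.2,0,0],
    [0,0,0,49.4,-35.2,0,0],
  ],
)

```text
t: 1.35
tcp_pos: [523.6, -22.8, 230.8]
orientation: [3.108, 0.454, -0.001]
ft_force: [0.6, -0.6, 0.7]
gripper_width: 85.4
grasp_force: 0.0
```

Request:
drive_tool(
  deltas=[
    [0,0,-10,0,0,0,0],
    [0,0,-10,0,0,0,0],
    [0,0,-10,0,0,0,0],
    [0,0,-10,0,0,0,0],
    [0,0,-10,0,0,0,0],
  ],
)

```text
t: 1.98
tcp_pos: [522.5, -24.5, 230.6]
orientation: [-2.62, -1.732, 0.002]
ft_force: [-0.3, 0.7, -0.1]
gripper_width: 85.3
grasp_force: 0.0
```

Request:
drive_tool(
  deltas=[
    [0,0,-10,0,0,0,0],
    [0,0,-10,0,0,0,0],
    [0,0,-10,0,0,0,0],
    [0,0,-10,0,0,0,0],
    [0,0,-10,0,0,0,0],
  ],
)

```text
t: 2.6
tcp_pos: [522.4, -24.6, 230.6]
orientation: [-1.642, -2.677, 0.001]
ft_force: [0.1, -0.4, -0.4]
gripper_width: 85.6
grasp_force: 0.0
```

Request:
drive_tool(
  deltas=[
    [0,0,-10,0,0,0,0],
    [0,0,-10,0,0,0,0],
    [0,0,-10,0,0,0,0],
    [0,0,-10,0,0,0,0],
    [0,0,-10,0,0,0,0],
  ],
)

```text
t: 3.22
tcp_pos: [522.5, -24.5, 230.6]
orientation: [-0.357, -3.12, -0.0]
ft_force: [-1.1, -0.2, 0.7]
gripper_width: 85.5
grasp_force: 0.0
```

Request:
drive_tool(
  deltas=[
    [0,0,0,0,0,38,0],
    [0,0,0,0,0,38,0],
    [0,0,0,0,0,38,0],
    [0,0,0,0,0,0,0],
  ],
)

```text
t: 3.72
tcp_pos: [519.1, -24.0, 112.8]
orientation: [-0.365, -3.111, -0.001]
ft_force: [-0.1, -0.9, 1.1]
gripper_width: 85.2
grasp_force: 0.0
```

Request:
drive_tool(
  deltas=[
    [0,0,0,0,0,0,1],
    [0,0,0,0,0,0,1],
    [0,0,0,0,0,0,1],
    [0,0,0,0,0,0,1],
    [0,0,0,0,0,0,1],
  ],
)

```text
t: 4.35
tcp_pos: [524.6, -22.3, 118.7]
orientation: [0.364, 3.116, 0.009]
ft_force: [2.7, 6.6, 2.5]
gripper_width: 9.2
grasp_force: 58.5
```

```bash
python3 - <<'E'
from h import *
s=manip.read_state(); print(s["tcp_pos"],s["gripper_width"],s["ft_force"],s["joint_pos"])
a=manip.snapshot("wrist")["frame"]; b=manip.snapshot("scene")["frame"][130:290,180:436]
cv2.imwrite("pics/g1.png",np.vstack([cv2.resize(a,(480,300)),cv2.resize(b,(480,300),interpolation=cv2.INTER_CUBIC)]))
E
```

```text
[524.60705526 -22.26804897 118.67795365] 9.219281977478214 [2.7168614  6.55058899 2.45994301] [-0.17376575  0.04823376 -0.12436822  1.39460775  0.00592446  0.05875969]
```

View pics/g1.png

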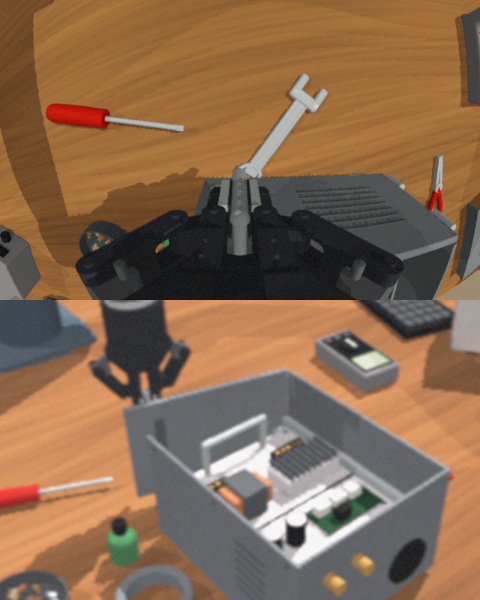

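The picture shows the bar held between the pads (240,200), clear of the spanner. Next I'll swing the door 5° per row about the hinge, with a short first call to check the convention.

Request:
drive_tool(
  deltas=[
    [0,0,5,16,3.75,0,1],
    [0,0,5,16,3.75,0,1],
    [0,0,5,16,3.75,0,1],
  ],
)

```text
t: 4.82
tcp_pos: [482.6, 2.3, 118.7]
orientation: [0.773, 3.041, 0.005]
ft_force: [3.2, 3.6, 1.5]
gripper_width: 9.1
grasp_force: 58.9
```

```bash
python3 - <<'E'
from h import *
s=manip.read_state(); p=s["tcp_pos"]; R=Rn.from_rotvec(s["orientation"]).as_matrix()
h=np.array([598.4,148.6]); print(p,np.hypot(*(p[:2]-h)),"tooly",np.degrees(np.arctan2(*R[:2,1][::-1])),"dir",np.degrees(np.arctan2(*(p[:2]-h)[::-1])),s["ft_force"])
E
```

```text
[482.56704243   2.3474514  118.67581553] 186.56656193601447 tooly 61.477775839543014 dir -128.3794499972217 [3.22016254 3.60140573 1.47644899]
```

Radius is constant and forces are small, so the convention is right. I'll continue.

Request:
drive_tool(
  deltas=[
    [0,0,5,16,3.75,0,1],
    [0,0,5,16,3.75,0,1],
    [0,0,5,16,3.75,0,1],
    [0,0,5,16,3.75,0,1],
    [0,0,5,16,3.75,0,1],
  ],
)

```text
t: 5.45
tcp_pos: [430.6, 65.0, 118.7]
orientation: [1.415, 2.802, -0.0]
ft_force: [-0.8, -1.0, 2.7]
gripper_width: 9.5
grasp_force: 59.1
```

Request:
drive_tool(
  deltas=[
    [0,0,5,16,3.75,0,1],
    [0,0,5,16,3.75,0,1],
    [0,0,5,16,3.75,0,1],
    [0,0,5,16,3.75,0,1],
    [0,0,5,16,3.75,0,1],
  ],
)

```text
t: 6.08
tcp_pos: [410.0, 144.5, 118.6]
orientation: [-1.989, -2.431, 0.003]
ft_force: [-4.1, -0.7, 6.0]
gripper_width: 9.3
grasp_force: 59.5
```

Request:
drive_tool(
  deltas=[
    [0,0,5,16,3.75,0,1],
    [0,0,5,16,3.75,0,1],
    [0,0,5,16,3.75,0,1],
    [0,0,5,16,3.75,0,1],
    [0,0,5,16,3.75,0,1],
  ],
)

```text
t: 6.7
tcp_pos: [425.6, 225.7, 118.6]
orientation: [-2.464, -1.942, 0.003]
ft_force: [-6.8, 1.5, 6.9]
gripper_width: 9.6
grasp_force: 59.7
```

```bash
python3 - <<'E'
from h import *
s=manip.read_state(); p=s["tcp_pos"]; R=Rn.from_rotvec(s["orientation"]).as_matrix()
h=np.array([598.4,148.6]); print(p,np.hypot(*(p[:2]-h)),"tooly",np.degrees(np.arctan2(*R[:2,1][::-1])),"dir",np.degrees(np.arctan2(*(p[:2]-h)[::-1])),s["ft_force"],s["joint_pos"])
E
```

```text
[425.5561642  225.65672889 118.64476684] 189.24251911760794 tooly -13.499858783168655 dir 155.97187230295535 [-6.84987178  1.53483286  6.92072967] [ 0.34605326 -0.05726334 -0.22955245  1.4013526   0.00328608  2.15246437]
```

Request:
drive_tool(
  deltas=[
    [0,0,0,0,0,0,0],
    [0,0,0,0,0,0,0],
    [0,0,0,0,0,0,0],
    [0,0,0,0,0,-10,0],
    [0,0,0,0,0,-30,0],
  ],
)

```text
t: 7.32
tcp_pos: [426.4, 223.4, 156.4]
orientation: [-2.465, -1.946, 0.006]
ft_force: [-0.2, 0.1, 0.4]
gripper_width: 85.2
grasp_force: 0.0
```

Request:
drive_tool(
  deltas=[
    [0,0,0,0,0,-40,0],
    [0,0,0,0,0,-40,0],
    [0,0,0,0,0,0,0],
  ],
)

```text
t: 7.7
tcp_pos: [430.0, 224.7, 242.4]
orientation: [2.463, 1.945, 0.013]
ft_force: [0.8, 0.4, -0.7]
gripper_width: 85.4
grasp_force: 0.0
```

```bash
python3 - <<'E'
from h import *
s=manip.read_state(); print(s["tcp_pos"],s["orientation"],s["joint_pos"])
for n in("top","scene"):
    S=manip.snapshot(n); np.savez(n+"1.npz",**S); P=cloud(S); ok=S["depth"]>0
    w=P[ok&(P[...,2]>122)&(P[...,2]<142)&(P[...,0]>605)&(P[...,0]<680)&(P[...,1]>-20)&(P[...,1]<110)]
    f=np.polyfit(w[:,1],w[:,0],1);print(n,len(w),f,np.polyval(f,36),np.median(w,0),np.percentile(w,[3,97],axis=0))
    q=P[ok&(P[...,2]>157)&(P[...,2]<172)&(P[...,0]>360)&(P[...,0]<590)&(abs(P[...,1]-170)<50)]
    if len(q): f=np.polyfit(q[:,0],q[:,1],1); print("door",len(q),f,"angle",np.pi/2-np.arctan(f[0])+.041)
    if n=="top": cv2.imwrite("pics/t1.png",cv2.resize(S["frame"][85:265,250:430],(720,720),interpolation=cv2.INTER_CUBIC)[:600])
E
```

```text
[429.99682342 224.73736808 242.37820202] [2.46342576 1.94486513 0.0133212 ] [ 3.43325157e-01 -6.22727730e-02  1.15690838e-02  1.63565548e+00
 -7.52666208e-05  2.14831097e+00]
top 123 [-3.21951856e-02  6.36769147e+02] 635.6101203313183 [635.26859789  37.98656104 133.44140921] [[630.7820546   -6.72883064 128.89282913]
 [640.96925798  83.6777409  137.43700927]]
door 258 [-2.55217836e-01  2.97669248e+02] angle 1.8616798334215687
scene 172 [-3.51181493e-02  6.39249239e+02] 637.984985296006 [638.26352277  33.11495178 133.86822078] [[632.57892613 -11.03451361 123.16814858]
 [642.02300735  82.41163511 136.76189917]]
door 191 [-2.57083664e-01  2.96678156e+02] angle 1.863430775714079
```

View pics/t1.png

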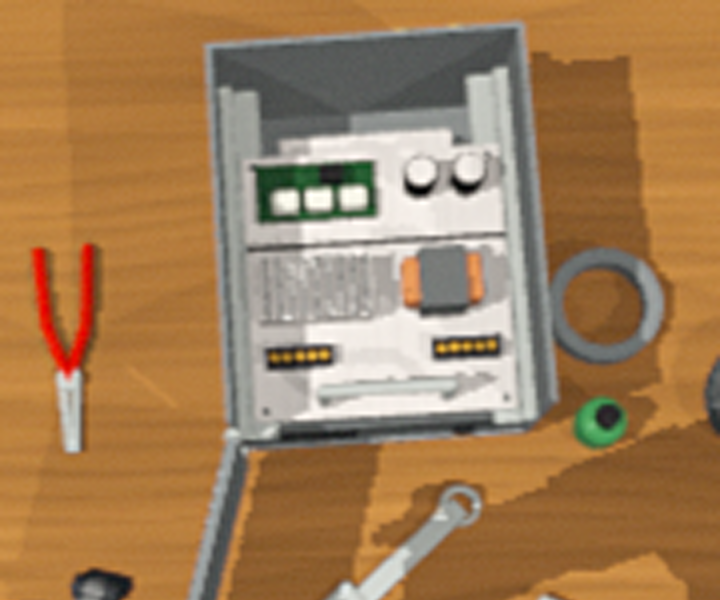

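The crop shows the door open to about 1.86 rad, the deck line from (248,248) to (505,234), the bow handle from (320,390) to (490,380), and the spanner undisturbed. Next I'll go above the deck handle.

Request:
drive_tool(
  deltas=[
    [0,0,-8,0,0,0,0],
    [0,0,-7.8,0,0,0,0.4],
    [0,0,0,-39,40,0,0.4],
    [0,0,0,-39,40,0,0.4],
    [0,0,0,-39,40,0,0.4],
  ],
)

```text
t: 8.43
tcp_pos: [552.7, 111.2, 235.6]
orientation: [-2.172, -2.267, 0.003]
ft_force: [1.3, 0.4, -0.1]
gripper_width: 51.0
grasp_force: 0.0
```

Request:
drive_tool(
  deltas=[
    [0,0,0,-39,40,0,0.4],
    [0,0,0,-39,40,0,0.4],
    [0,0,0,0,0,0,0.4],
    [0,0,0,0,0,0,0.4],
  ],
)

```text
t: 8.93
tcp_pos: [634.8, 37.7, 235.4]
orientation: [-2.173, -2.265, 0.003]
ft_force: [0.4, -0.4, 0.4]
gripper_width: 51.0
grasp_force: 0.0
```

```bash
cat >> h.py <<'E'
def linefit(S,p0,p1,half,z,lo=0.04,hi=0.96,dark=True):
    """sub-pixel dark line between pixels p0,p1 -> world points on plane z"""
    g=S["frame"].max(2).astype(float); out=[]
    for u in range(int(p0[0])+2,int(p1[0])-1):
        vc=p0[1]+(p1[1]-p0[1])*(u-p0[0])/(p1[0]-p0[0]); r=np.arange(int(round(vc))-half,int(round(vc))+half+1)
        w=np.percentile(g[r,u],80)-g[r,u]; w=np.clip(w-0.3*w.max(),0,None)
        if w.max()>30: out.append(ray(S,u,(w*r).sum()/w.sum(),z))
    return np.array(out)
cab=lambda p,yaw=.0413: np.stack([p[:,0]*np.cos(yaw)+p[:,1]*np.sin(yaw),-p[:,0]*np.sin(yaw)+p[:,1]*np.cos(yaw)],1)
E
python3 - <<'E'
from h import *
s=manip.read_state(); R=Rn.from_rotvec(s["orientation"]).as_matrix(); print(s["tcp_pos"],s["gripper_width"],"tooly",np.degrees(np.arctan2(*R[:2,1][::-1])))
T=dict(np.load("top1.npz")); p=cab(linefit(T,(312,147),(376,143.5),3,84)); x=np.median(p[:,0]); k=abs(p[:,0]-x)<4
print("line x'",x,p[k].mean(0),p[k,0].std(),k.sum(),len(k),np.polyfit(p[k,1],p[k,0],1))
E
```

```text
[634.8161554   37.69984831 235.41356241] 51.036312578568634 tooly 2.368257731539586
line x' 754.2246071738074 [754.29672073  17.56709719] 1.665809503780848 53 61 [1.61654382e-02 7.54012741e+02]
```

Request:
drive_tool(
  deltas=[
    [0,0,0,0,2,40,0.4],
    [0,0,0,0,0,40,0.4],
    [0,0,0,0,0,30,0.4],
    [0,0,0,0,0,14,0.4],
    [0,0,0,0,0,0,0.4],
  ],
)

```text
t: 9.55
tcp_pos: [636.4, 38.8, 112.8]
orientation: [-2.172, -2.268, 0.002]
ft_force: [-0.7, -0.3, 0.9]
gripper_width: 51.1
grasp_force: 0.0
```

```bash
python3 - <<'E'
from h import *
s=manip.read_state(); print(s["tcp_pos"],s["gripper_width"],s["ft_force"])
a=manip.snapshot("wrist")["frame"]; b=manip.snapshot("scene")["frame"][150:270,220:412]
cv2.imwrite("pics/g2.png",np.vstack([cv2.resize(a,(480,300)),cv2.resize(b,(480,300),interpolation=cv2.INTER_CUBIC)]))
E
```

```text
[636.43956798  38.75438632 112.82056682] 51.060932893331405 [-0.72977716 -0.28957194  0.9309489 ]
```

View pics/g2.png

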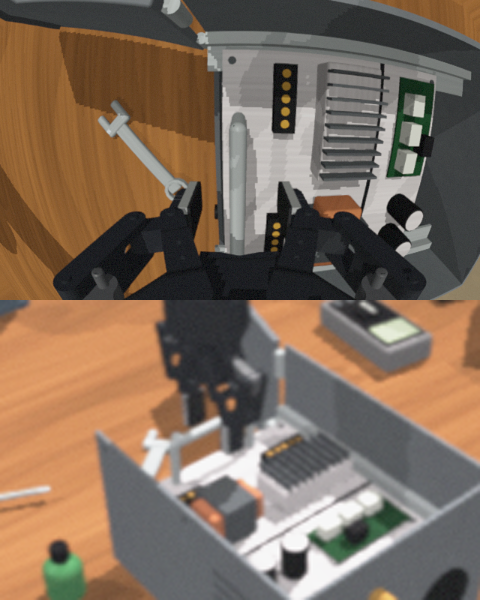

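The pads straddle the bar (bar at (238,185), pads at 190 and 285). Closing now.

Request:
drive_tool(
  deltas=[
    [0,0,0,0,0,0,1],
    [0,0,0,0,0,0,1],
    [0,0,0,0,0,0,1],
    [0,0,0,0,0,0,1],
    [0,0,0,0,0,0,1],
  ],
)

```text
t: 10.28
tcp_pos: [636.8, 37.7, 114.8]
orientation: [-2.174, -2.266, 0.002]
ft_force: [-5.6, -0.1, 5.6]
gripper_width: 7.5
grasp_force: 58.6
```

```bash
python3 - <<'E'
from h import *
s=manip.read_state(); print(s["tcp_pos"],s["gripper_width"],s["ft_force"],s["grasp_force"])
R=Rn.from_rotvec(s["orientation"]).as_matrix(); print("tooly",np.degrees(np.arctan2(*R[:2,1][::-1])),R[:,2])
E
```

```text
[636.7593416   37.68732831 114.7750832 ] 7.4677176801212095 [-5.58176289 -0.12847032  5.56403247] 58.559001088142395
tooly 2.3782367514624134 [-1.37041585e-03 -2.87867038e-04 -9.99999020e-01]
```

Request:
drive_tool(
  deltas=[
    [0,0,0,0,-4,-1,1],
    [0,0,0,0,-10,-0.5,1],
    [0,0,0,0,-12,0,1],
    [0,0,0,0,-12,0,1],
    [0,0,0,0,-12,0,1],
  ],
)

```text
t: 10.9
tcp_pos: [587.7, 35.8, 114.8]
orientation: [2.174, 2.267, 0.002]
ft_force: [4.4, 0.4, -1.3]
gripper_width: 7.6
grasp_force: 58.9
```

Request:
drive_tool(
  deltas=[
    [0,0,0,0,-12,0,1],
    [0,0,0,0,-12,0,1],
    [0,0,0,0,-8,0,1],
    [0,0,0,0,0,0,1],
  ],
)

```text
t: 11.4
tcp_pos: [553.8, 34.4, 114.8]
orientation: [-2.173, -2.266, 0.004]
ft_force: [-1.9, -0.2, 0.2]
gripper_width: 7.7
grasp_force: 59.3
```

Request:
drive_tool(
  deltas=[
    [0,0,0,0,-12,-0.3,1],
    [0,0,0,0,-12,-0.3,1],
    [0,0,0,0,-12,-0.4,1],
    [0,0,0,0,-8,-0.3,1],
    [0,0,0,0,-4,0,1],
  ],
)

```text
t: 12.02
tcp_pos: [506.9, 32.4, 115.8]
orientation: [-2.174, -2.267, 0.001]
ft_force: [1.3, 0.2, -4.5]
gripper_width: 7.7
grasp_force: 58.9
```

Request:
drive_tool(
  deltas=[
    [0,0,0,0,0,0,1],
  ],
)

```text
t: 12.15
tcp_pos: [506.6, 32.4, 115.9]
orientation: [-2.173, -2.266, 0.002]
ft_force: [-2.1, 0.3, -3.1]
gripper_width: 7.8
grasp_force: 59.0
```

```bash
python3 - <<'E'
from h import *
s=manip.read_state(); print(s["tcp_pos"],s["ft_force"],s["torque"])
S=manip.snapshot("top"); np.savez("top2.npz",**S); np.savez("scene2.npz",**manip.snapshot("scene")); 
a=cv2.resize(S["frame"][140:230,290:400],(660,540),interpolation=cv2.INTER_CUBIC); cv2.imwrite("pics/t2.png",a)
E
```

```text
[506.60569977  32.42072777 115.90791664] [-2.05601853  0.25271529 -3.13357201] [-0.01720676  0.3901377  -0.0358455 ]
```

View pics/t2.png

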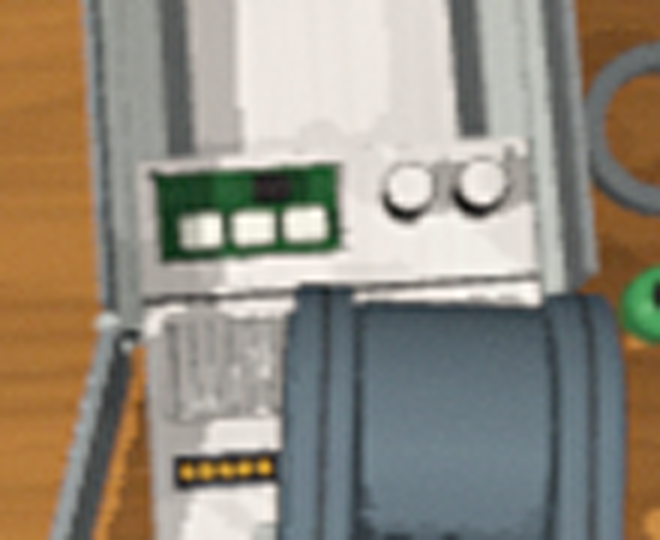

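The crop shows the line from (145,303) to (540,275), just inside the cabinet front, with the door clear on the left. The wrist view, being closer, should give the remaining distance.

```bash
python3 - <<'E'
from h import *
W=manip.snapshot("wrist"); np.savez("w2.npz",**W); print(W["camera_matrix"])
cv2.imwrite("pics/w2.png",cv2.resize(W["frame"][0:300,240:640],(800,600),interpolation=cv2.INTER_CUBIC))
T=dict(np.load("top2.npz"))
p=cab(linefit(T,(315,190.4),(338,188.7),2,84)); print("line x'",np.median(p[:,0]),p[:,0].std(),len(p))
E
```

```text
[[309.70691629   0.         319.00935013]
 [  0.         309.70691629 199.1029454 ]
 [  0.           0.           1.        ]]
line x' 626.7765585183968 0.7152764733767832 20
```

View pics/w2.png

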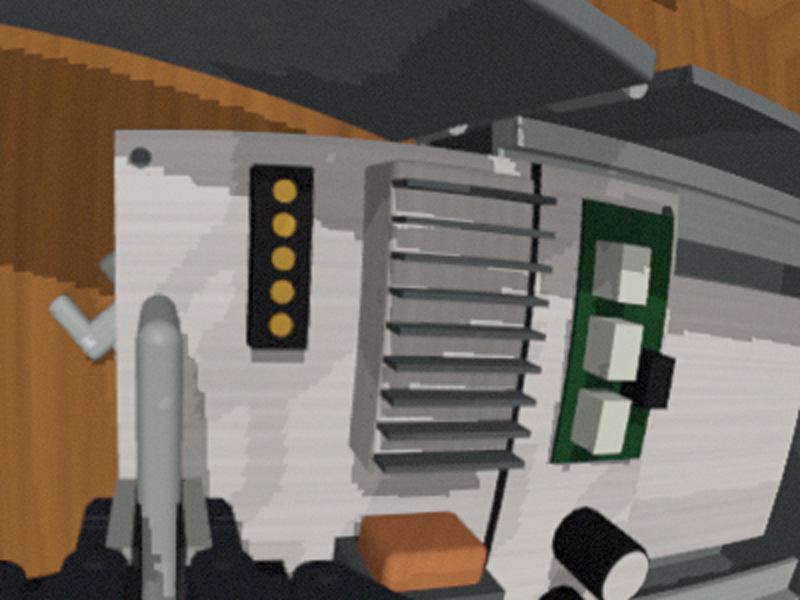

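The wrist crop shows the line at (537,165). The left rail's end face lies between about (497,152) at the bottom and (521,118) at the top, so there are a few mm still to go. I'll back-project these.

```bash
cat >> h.py <<'E'
def wray(s,u,v,z):
    K=s["camera_matrix"]; d=np.array([u-K[0,2],v-K[1,2]])/K[0,0]; r=np.hypot(*d)
    c=np.array([*(d/r*np.sin(r)),np.cos(r)])@s["R"]; o=-s["R"].T@s["t"]; return o+c*(z-o[2])/c[2]
E
python3 - <<'E'
from h import *
W=dict(np.load("w2.npz")); print("cam",-W["R"].T@W["t"])
f=lambda x,y,z: cab(wray(W,240+x/2,y/2,z)[None,:2])[0].round(1)
for n,x,y,zs in(("line far",537,165,[84]),("line near",497,510,[84]),("endbot",497,152,[80,84]),("endR",523,152,[80,84,90,95]),("endtop",521,118,[84,90,95,100,105]),("endtopL",497,120,[84,90,95,100]),("deckcorner front",115,131,[84]),("deck back",678,195,[84]),("back far",765,535,[84])): print(n,[(z,f(x,y,z)) for z in zs])
# depth-based: cloud near rail end from wrist/top/scene
for n in("top2","scene2"):
    S=dict(np.load(n+".npz")); P=cloud(S); ok=S["depth"]>0; q=P[ok]; c=cab(q[:,:2])
    for side,lo,hi in(("R",-100,-92),("L",116,125)):
        k=(q[:,2]>85)&(q[:,2]<168)&(c[:,1]>lo)&(c[:,1]<hi)&(c[:,0]>605)&(c[:,0]<900)
        if k.sum()>20: print(n,side,k.sum(),"front",np.sort(c[k,0])[:6].round(1),"back",np.sort(c[k,0])[-6:].round(1))
# image edge of right wall end, top view z=165
T=dict(np.load("top2.npz")); a=T["frame"].max(2); print(a[176:192,384:394])
E
```

```text
cam [505.37167419 105.56615652 258.95523093]
line far [(84, array([628. , 109.1]))]
line near [(84, array([628.5,  -8.7]))]
endbot [(80, array([614.8, 111.7])), (84, array([612.5, 111.1]))]
endR [(80, array([625. , 113.2])), (84, array([622.4, 112.5])), (90, array([618.5, 111.6])), (95, array([615.3, 110.8]))]
endtop [(84, array([621.6, 123.5])), (90, array([617.8, 122.2])), (95, array([614.6, 121.1])), (100, array([611.4, 119.9])), (105, array([608.2, 118.8]))]
endtopL [(84, array([612.5, 121.4])), (90, array([608.9, 120.1])), (95, array([606. , 119.1])), (100, array([603., 118.]))]
deckcorner front [(84, array([496.8, 109.6]))]
deck back [(84, array([697. , 109.4]))]
back far [(84, array([819.5, -40.3]))]
top2 R 627 front [613.9 614.2 614.2 614.3 614.6 614.7] back [880.7 880.8 881.  881.2 881.3 881.6]
top2 L 411 front [605.3 605.7 605.9 606.9 608.  608.5] back [880.6 880.8 881.5 881.6 883.3 883.5]
scene2 R 1811 front [612.2 612.9 612.9 613.  613.6 614.2] back [884.3 884.3 884.3 884.3 884.4 884.7]
scene2 L 2210 front [605.8 607.  607.  607.2 607.4 607.4] back [883.6 883.6 883.8 883.8 883.9 884.1]
[[ 94  94 113 142 146 136 134 137 137 137]
 [ 96  92 111 142 143 135 135 136 134 135]
 [ 93  90 104 133 146 134 135 133 136 137]
 [ 93  95  99 132 144 124 119 119 128 136]
 [ 95  89  98 127 145 129 117 117 116 125]
 [ 96  91  97 126 145 125 110 107 111 111]
 [100  90  97 126 144 124 107 108 106 105]
 [ 99  95  96 126 144 129 109 106 109 110]
 [104  91  96 119 137 132 111 111 112 110]
 [119  95  94 100 117 123 115 115 113 117]
 [122  97  91  97 109 116 115 112 116 117]
 [121  91  92 104 114 116 116 114 114 111]
 [105  78  89 110 111 111 111 118 115 100]
 [ 71  66  55  58  75  71  85 109 114  90]
 [ 78  80  68  59  78  81  80  94 110  97]
 [ 85  90  77  58  73  89  89  80  90  98]]
```

All readings put the line 12 to 13 mm inside the edge, so I'll pull 12.5 mm more and re-measure.

Request:
drive_tool(
  deltas=[
    [0,0,0,0,-5,0,1],
    [0,0,0,0,-5,0,1],
    [0,0,0,0,-2.5,0,1],
    [0,0,0,0,0,0,1],
    [0,0,0,0,0,0,1],
  ],
)

```text
t: 12.92
tcp_pos: [495.1, 31.9, 116.2]
orientation: [-2.174, -2.267, 0.0]
ft_force: [-0.6, -0.7, -4.8]
gripper_width: 7.7
grasp_force: 59.0
```

```bash
python3 - <<'E'
from h import *
s=manip.read_state(); print(s["tcp_pos"],s["ft_force"],s["torque"])
W=manip.snapshot("wrist"); np.savez("w3.npz",**W); T=manip.snapshot("top"); np.savez("t3.npz",**T)
a=cv2.resize(W["frame"][40:115,440:540],(800,600),interpolation=cv2.INTER_CUBIC)
cv2.imwrite("pics/w3.png",a)
for v in (189,190,191): pass
c=[(315,192.9+k,338,191.2+k) for k in(0,1,2,3)]
for q in c:
    p=cab(linefit(T,q[:2],q[2:],2,84)); 
    if len(p): print("top line x'",np.median(p[:,0]),p[:,0].std(),len(p))
E
```

```text
[495.12600153  31.86996219 116.17272338] [-0.64755314 -0.70698561 -4.77024551] [ 0.0005528   0.12729043 -0.02013795]
top line x' 615.0645232885197 0.252061660645138 20
top line x' 615.1055544523215 0.19607629218780345 20
top line x' 615.0674157757679 0.4361159924425926 20
top line x' 613.5779063046452 2.560366073882785 20
```

View pics/w3.png

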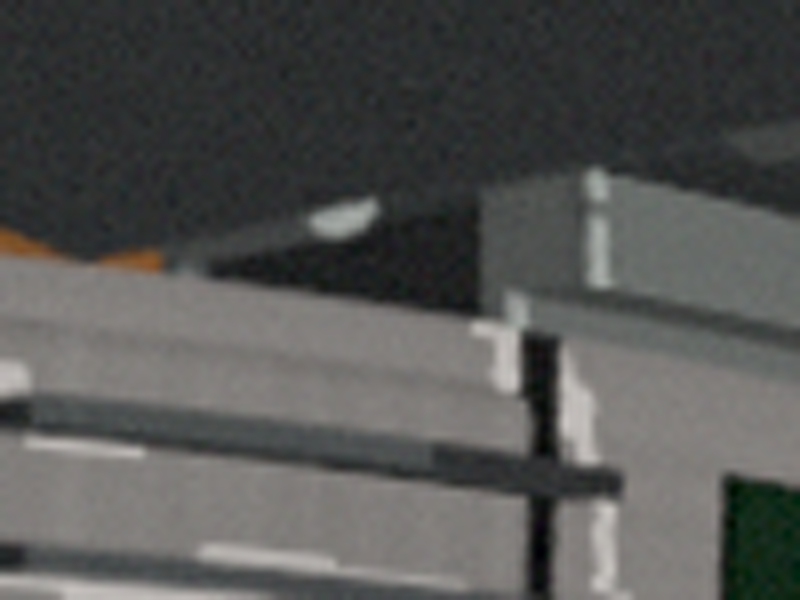

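The wrist crop shows the rail end face, with its flange-top corner (z = 80) at about (507,300) and its leg-top edge at x≈590. The line meets the rail at (542,345).

```bash
python3 - <<'E'
from h import *
W=dict(np.load("w3.npz"))
f=lambda x,y,z: cab(wray(W,440+x/8,40+y/8,z)[None,:2])[0].round(1)
print("line",f(542,345,84),f(542,345,85),f(540,590,84))
print("rail end z80",f(507,300,80),f(507,320,80)," under",[(z,f(480,310,z)) for z in(76,77,78)]," top",[(z,f(588,172,z)) for z in(92,95,98,100)],[(z,f(588,285,z)) for z in(92,95,98,100)])
E
```

```text
line [616.4 108.6] [615.7 108.5] [617.   88.8]
rail end z80 [615.4 112.4] [615.4 110.8]  under [(76, array([615.3, 111.8])), (77, array([614.6, 111.6])), (78, array([614. , 111.5]))]  top [(92, array([615.4, 121.9])), (95, array([613.3, 121.2])), (98, array([611.2, 120.5])), (100, array([609.8, 120.1]))] [(92, array([615.4, 112.9])), (95, array([613.3, 112.4])), (98, array([611.1, 111.9])), (100, array([609.7, 111.6]))]
```

The remaining error is about 1 mm by both cameras. I'll trim it, let the deck settle, check, and hand in.

Request:
drive_tool(
  deltas=[
    [0,0,0,0,-1,0,1],
    [0,0,0,0,0,0,1],
    [0,0,0,0,0,0,1],
    [0,0,0,0,0,0,1],
    [0,0,0,0,0,0,1],
  ],
)

```text
t: 13.65
tcp_pos: [494.5, 31.9, 116.1]
orientation: [2.174, 2.267, 0.0]
ft_force: [1.7, 0.6, -5.0]
gripper_width: 7.5
grasp_force: 58.9
```

```bash
python3 - <<'E'
from h import *
s=manip.read_state(); print(s["tcp_pos"],s["ft_force"],abs(s["joint_velocities"]).max())
T=manip.snapshot("top"); p=cab(linefit(T,(315,193.9),(338,192.2),2,84)); print("line",np.median(p[:,0]))
P=cloud(T);q=P[(T["depth"]>0)&(P[...,2]>157)&(P[...,2]<172)&(P[...,0]>360)&(P[...,0]<590)&(abs(P[...,1]-170)<50)]
f=np.polyfit(q[:,0],q[:,1],1); print("door",np.pi/2-np.arctan(f[0])+.041)
if abs(np.median(p[:,0])-614.3)<3 and abs(s["tcp_pos"][2]-115.5)<2: print(manip.hand_in())
E
```

```text
[494.46005663  31.86210284 116.13817469] [ 1.71323476  0.6483949  -5.03109053] 0.001164658855756383
line 614.4803487849714
door 1.8634827719771931
the job is handed in; nothing more can be done
None
```

I handed the job in at about 13.7 s of the 51 s allowed: the door is open to about 1.86 rad, and the deck's line measured within about 1 mm of the cabinet's front edge, with the gripper still holding the deck level on its rails; the judge's verdict was not returned.

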